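# Put the gasket scraper away in its sprung pocket

## Task

Put the red-handled gasket scraper away in the empty pocket of the slanted tool rack, beside the one with the wooden handle: slide its blade in under the spring catch and push until it is fully home, with the steel collar against the mouth of the pocket and the catch dropped into the window in the blade. Then let go of it, and leave the screwdriver and the spark plug where they lie.

Things in the scene. Friction and masses are not known exactly. Their poses are not given: they have to be found in the camera images.
- scraper: Scraper, 200 mm long, lying flat on the bench. Origin: middle of the collar's front face, on the blade's middle plane (10 mm above the bench). x along the blade to its edge, y across it, z out of its flat face; both faces alike. Blade x = 0 to 88 mm, 50 wide, 3.5 thick, bevelled over the last 18 mm; window in it x = 14 to 30, 18 wide. Steel collar x = -8 to 0, 34 wide, 20 thick.
- handle_mid (a point): Middle of the scraper's red and black handle (58 mm behind the scraper's origin, same axes). The handle is 100 mm long, 26 mm wide (y) with flat parallel sides, 20 mm thick (z), with a 4 mm steel cap on its end. The scraper weighs about 0.24 kg; its centre of mass is about 20 mm behind its origin.
- rack_base: Dark base plate of the rack, 118 mm (x) by 216 mm (y), 8 mm thick, fixed; origin: centre of its underside, z up. Two like pockets (blue cheeks, bare metal slot, 66 mm wide, 80 mm at the foot, 90 mm high) are clamped on it side by side along y, one full, one empty, both with their slots running in towards +x, downwards at 40 degrees.
- full_mouth (a point): Centre of the mouth of the pocket that already holds a narrower scraper with a wooden handle (26 mm wide, 20 mm thick, on the slot's axis, sticking out 112 mm); 86 mm above the bench. x points into the slot (40 degrees below level), y across it (level), z out of its upper face. The empty pocket has the same mouth, at the same x and z, 80 to 126 mm away along y, on the side of the plate's middle.
- catch (a joint): Sprung catch of the empty pocket, a rocker above its slot with an 18 mm roller 22 mm in from the mouth: angle in rad, 0 at rest. The blade lifts it to about 0.045 rad as it passes (roller force about 9 N); it falls back to about 0 when the blade's window comes under the roller, with the scraper home. The same catch is on the full pocket.
- full_pocket: The full pocket; origin: centre of its underside, 8 mm above the bench, x and y as the base's. The empty one is alike: 33 mm from its slot's middle to the flat outer side of either cheek, slot 54 mm wide, 5.6 mm high, 95 mm deep, its first 6 mm flared to 57 by 11 mm. It is clamped anywhere in the range told for the mouths, and its own place is not reported: find it by eye or by touch.
- screwdriver: A yellow and black screwdriver lying on the bench, 175 mm long, 30 mm thick; origin under its middle, its length along y.
- spark_plug: A used spark plug lying on the bench, 76 mm long, 23 mm thick; origin under its middle, its length along y.
Things that resemble listed ones, but are neither listed nor needed, are in the scene too. There is more than one size of the scraper; the job needs the larger.

How it is judged:
By the outcome, as a careful person would: the job done as asked, in the order asked, and still so for the second after the job is handed in, with the robot touching nothing.
It also fails if it takes over 61 s, if anything falls off the work surface, if the arm or the gripper's body presses on something with over 40 N, if the wrist force passes 120 N, or if a joint passes its speed limit or range.

## Robot

A 6-joint arm with a two-finger parallel gripper is mounted at the origin on a cart in front of the work surface, level with it; the furniture and walls round the work are solid. World frame = base frame: x ahead of the robot, y to its left, z up, the work surface at z = 0. Lengths are in m, angles in rad, forces in N, time in s.
With the tool pointing down it reaches from about 0.25 to 0.775 m from the base axis. Payload 4 kg.
Tool frame: the origin (TCP) lies at the very end of the fingers, on their centre line; the grasp point (between the pads) lies hold_point_z behind it (hold_point_z is the distance from the TCP to the grasp point, in m); z points along the fingers, y is the direction in which the jaws open and shut (so a half turn about z gives the same grasp; the last joint's range is limited). The gripper opens to 94 mm and grips with 3 to 60 N. Pads are 16 mm wide; open, the fingers measure 119 mm over their backs; the gripper's body (75 mm by 177 mm) begins 78 mm behind the grasp point.
Start: joints at [1.028, 0.087, 1.371, -0, 1.684, -0.103], TCP at [0.234, 0.498, 0.206] pointing down, gripper open.
Joint ranges: [-3.1, 3.1], [-0.76, 2.03], [0.27, 2.55], [-1.08, 4.22], [0.17, 2.65], [-2.57, 2.57]. Speed limits (rad/s): [2.79, 2.79, 3.14, 3.14, 3.14, 3.14].

## Interface

Orientations are given as [roll, pitch, yaw] about the fixed x, y, z axes, in that order (R = Rz(yaw) Ry(pitch) Rx(roll)).
In Python, from bench import * gives the robot as it stands.
- The arm moves only by the tool step_arm, never from a script. Its argument "increments" is text: rows parted by semicolons, each of 6 numbers parted by spaces: the shift along the tool's x, y, z in cm, then the turn, a rotation vector about the tool's x, y, z in rad. A call has 1 to 5 rows; each row shifts and turns the commanded pose from where the row before left it, along the tool's axes as they then stand; what a row does not reach is not made up. A row lasts 1/10 s, in which the tool goes at most 50 mm and 8.59 degrees, less where a joint would pass 70% of its speed; a pose out of reach is approached as far as the arm can. A call is refused whole if a number of a shift passes 5 or a number of a turn 0.15, either way. A call with a gripper value outside its range is refused whole. "claw" is the gripper's target within -1 to 1 (shut at 1, half-way at 0, fully open at -1), set as the call begins (left out, the last holds). The fingers move at their own pace and stop on an object; the grip force is fixed at half the most. Time passes only in rows, so rows that do not move let the fingers close. It gives the time, the measured TCP pose, the force and the opening at its end, in the units of the state.
- get_obs(): the state, without advancing time (a new reading comes with each control period).
- snapshot(name): name is "scene" or "top" or "wrist"; returns the picture (480x640x3 uint8, red, green, blue); there is no depth.
- calibration(name): a dict with "camera_matrix" (3x3 intrinsics, pixels), "eye" and "orientation" of the camera in the world; the wrist camera has in their place "tool_from_camera" (4x4, takes a point from camera to tool coordinates, whose origin is the TCP and whose axes are the flange's). Camera axes: x right, y up, looking along -z (the intrinsics and any distortion apply to the point x, -y, -z); pixel columns grow to the right and rows downward; lengths in m; the calibration is good to about 2 mm. A picture is of the moment at which its call begins: read the wrist's pose just before it. calibration takes no time and is no camera call.
- close_job(): hands the job in, once; it reports no verdict.
The state is a dict: "time": time; "joint_positions": joint angles; "qvel": joint speeds; "joint_torque": joint torques, N m; "tool_pos": TCP position; "ee_rot": TCP orientation; "wrist_force": force on the tool from outside, world axes, zero at the start; "wrist_torque": the same for the moment, N m; "width": finger opening in m.
Only numpy, scipy, OpenCV 4.12 (cv2) and the standard library are available. Lean on these libraries where they do the work, as an engineer would, in place of code of your own. Each camera call takes 0.05 s, during which the arm holds its last target. There are 200 camera calls.

## Working session

There is one attempt and no reset: what is moved stays moved. The work goes in short steps, Python scripts to look and compute and a tool call to move; the robot and the scene stay as the last step left them, time stands still between calls to the robot, and variables do not carry over. Pictures are saved under pics/ and viewed, about 8 in all and at most 12, crops included, and the job is handed in when it is done.

Besides the shell and the picture viewer there is one more tool, called after ">>>" in YAML: its name, and indented under it one key for each argument. step_arm: Moves the arm, as the interface text tells. Its arguments: {"type":"object","properties":{"increments":{"type":"string"},"claw":{"type":"number"}},"required":["increments"]}

```bash
ls; mkdir -p pics
python3 - <<'E'
from bench import *
import cv2
o=get_obs(); print(o)
for n in("scene","top","wrist"):
    c=calibration(n); print(n,c)
    cv2.imwrite(f"pics/{n}0.png",snapshot(n)[:,:,::-1])
print(get_obs()["time"])
E
```

```text
pics
{'time': 0.0, 'joint_positions': array([ 1.02789833e+00,  8.79570977e-02,  1.37218577e+00, -5.06902172e-06,
        1.68362018e+00, -1.03096574e-01]), 'qvel': array([ 0.0009142 ,  0.00033187,  0.00061096, -0.00101032,  0.00254317,
        0.0006157 ]), 'joint_torque': array([ 1.02149632e-03, -3.40181315e+01, -3.02432477e+01,  7.19210389e-02,
        3.29029234e-02, -1.76669510e-04]), 'tool_pos': array([0.23389511, 0.49719915, 0.20433779]), 'ee_rot': array([-3.13943327e+00, -2.18352066e-04,  2.70179043e+00]), 'wrist_force': array([-0.26495052,  1.21763996, -0.34015466]), 'wrist_torque': array([ 0.00323212, -0.02894023,  0.01438161]), 'width': 0.09391440690710934}
scene {'camera_matrix': array([[595.97246176,   0.        , 331.10285899],
       [  0.        , 595.97246176, 247.67437031],
       [  0.        ,   0.        ,   1.        ]]), 'eye': array([-0.05058001, -0.61415236,  0.95003577]), 'orientation': array([ 0.81969099,  0.01122641, -0.74399476])}
top {'camera_matrix': array([[469.01952823,   0.        , 318.74547783],
       [  0.        , 469.01952823, 236.15789495],
       [  0.        ,   0.        ,   1.        ]]), 'eye': array([0.4075257 , 0.09901189, 0.96465629]), 'orientation': array([ 0.16103951, -0.01431787, -1.5500421 ])}
wrist {'camera_matrix': array([[344.49302053,   0.        , 314.45519775],
       [  0.        , 344.49302053, 237.31381953],
       [  0.        ,   0.        ,   1.        ]]), 'tool_from_camera': array([[-9.61320058e-04,  9.74179698e-01,  2.25771992e-01,
         6.48257347e-02],
       [ 9.99999509e-01,  8.82069020e-04,  4.51897747e-04,
        -4.65654547e-04],
       [ 2.41083131e-04,  2.25772315e-01, -9.74180067e-01,
        -1.78873174e-01],
       [ 0.00000000e+00,  0.00000000e+00,  0.00000000e+00,
         1.00000000e+00]])}
0.15
```

View pics/top0.png

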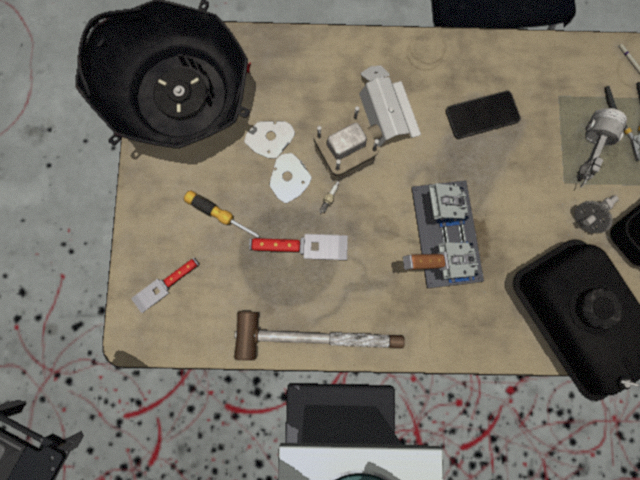

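View pics/scene0.png

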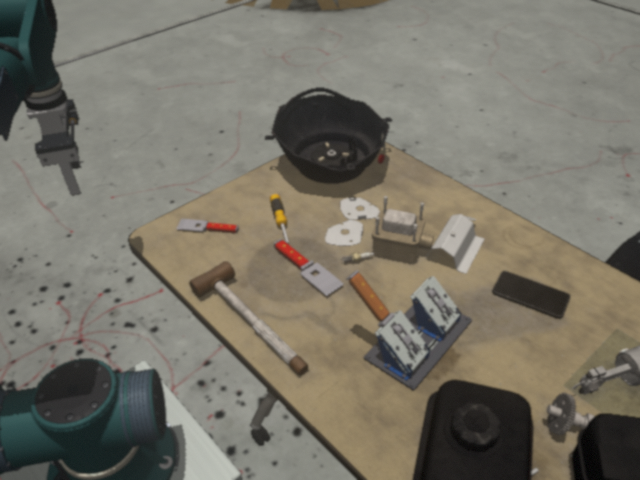

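The top view has the large scraper at about (300,245), with its red handle on the left and its blade pointing right. The rack is at (447,235): the full pocket, with the wooden handle, is at the bottom and the empty one is at (448,200). The small scraper lies at (165,285) and is not needed. The scene view agrees.

```bash
cat > h.py <<'E'
import numpy as np, cv2
from scipy.spatial.transform import Rotation as R
from bench import *
def cam(n,o=None):
    c=calibration(n);K=c["camera_matrix"]
    if n!="wrist": return K,R.from_euler("xyz",c["orientation"]).as_matrix(),np.array(c["eye"])
    T=c["tool_from_camera"];Rt=R.from_euler("xyz",o["ee_rot"]).as_matrix()
    return K,Rt@T[:3,:3],Rt@T[:3,3]+o["tool_pos"]
def ray(C,uv):
    K,Rc,e=C;d=np.linalg.inv(K)@[uv[0],uv[1],1];return e,Rc@(d*[1,-1,-1])
def onz(C,uv,z):
    e,d=ray(C,uv);return e+d*(z-e[2])/d[2]
def proj(C,p):
    K,Rc,e=C;q=Rc.T@(np.asarray(p)-e);q=K@(q*[1,-1,-1]);return q[:2]/q[2]
def tri(C1,u1,C2,u2):
    e1,d1=ray(C1,u1);e2,d2=ray(C2,u2);s=np.linalg.lstsq(np.c_[d1,-d2],e2-e1,rcond=None)[0]
    a=e1+d1*s[0];b=e2+d2*s[1];return (a+b)/2,np.linalg.norm(a-b)
def redrects(im):
    h=cv2.cvtColor(im,cv2.COLOR_RGB2HSV)
    m=((h[...,0]<6)|(h[...,0]>174))&(h[...,1]>170)&(h[...,2]>90)
    m=cv2.morphologyEx(m.astype(np.uint8),cv2.MORPH_CLOSE,np.ones((5,5)))
    cs=cv2.findContours(m,cv2.RETR_EXTERNAL,cv2.CHAIN_APPROX_NONE)[0]
    return [cv2.minAreaRect(c) for c in cs if cv2.contourArea(c)>100]
E
python3 - <<'E'
from h import *
C=cam("top")
im=cv2.imread("pics/top0.png")[...,::-1].copy()
for r in redrects(im):
    b=cv2.boxPoints(r); P=np.array([onz(C,p,.018) for p in b]); print(np.round(r[0],1),r[1],P.mean(0).round(4),P.round(4)[:,:2].tolist())
for uv,z in [((347,247),.01),((302,246),.02),((275,244),.02),((400,263),.15),((445,261),.086),((448,201),.098),((413,186),.008),((468,182),.008),((482,281),.008),((428,287),.008),((330,197),.01),((220,212),.01)]:
    print(uv,onz(C,uv,z).round(4))
E
```

```text
[179.7 272.8] (8.601384162902832, 35.38008499145508) [0.4806 0.3666 0.018 ] [[0.4657, 0.3992], [0.5092, 0.3451], [0.4954, 0.3339], [0.4521, 0.388]]
[275.4 244.8] (47.069297790527344, 11.570446968078613) [0.5418 0.1764 0.018 ] [[0.5303, 0.2242], [0.5541, 0.2245], [0.5533, 0.1285], [0.5295, 0.1286]]
(347, 247) [0.5416 0.03   0.01  ]
(302, 246) [0.5402 0.1223 0.02  ]
(275, 244) [0.543  0.1772 0.02  ]
(400, 263) [ 0.4958 -0.0529  0.15  ]
(445, 261) [ 0.5085 -0.1501  0.086 ]
(448, 201) [ 0.622 -0.155  0.098]
(413, 186) [ 0.675 -0.108  0.008]
(468, 182) [ 0.6866 -0.2248  0.008 ]
(482, 281) [ 0.478  -0.2472  0.008 ]
(428, 287) [ 0.4634 -0.1362  0.008 ]
(330, 197) [0.6464 0.0668 0.01  ]
(220, 212) [0.6089 0.2943 0.01  ]
```

```bash
cat >> h.py <<'E'
def plan(p,Rt,v=4.0,w=.13,o=None):
    "rows (cm, rad) from the measured pose to p,Rt"
    o=o or get_obs();P=o["tool_pos"].copy();Q=R.from_euler("xyz",o["ee_rot"])
    G=R.from_matrix(Rt) if not isinstance(Rt,R) else Rt
    D=np.asarray(p)-P;W=(Q.inv()*G).as_rotvec()
    n=max(1,int(np.ceil(max(np.linalg.norm(D)*100/v,np.linalg.norm(W)/w))))
    for i in range(n):
        print(" ".join(f"{x:.2f}" for x in Q.inv().apply(D/n)*100)," ".join(f"{x:.3f}" for x in W/n),end=";  " if i%5<4 else "\n")
        Q=Q*R.from_rotvec(W/n)
    print()
E
python3 - <<'E'
from h import *
plan([.558,-.095,.22],R.from_euler("xyz",[np.pi,0,1.69]))
E
```

```text
-3.21 -2.34 -0.09 -0.000 0.000 0.060;  -3.34 -2.15 -0.09 -0.000 0.000 0.060;  -3.46 -1.94 -0.09 -0.000 0.000 0.060;  -3.57 -1.73 -0.09 -0.000 0.000 0.060;  -3.67 -1.52 -0.09 -0.000 0.000 0.060
-3.75 -1.30 -0.09 -0.000 0.000 0.060;  -3.82 -1.07 -0.09 -0.000 0.000 0.060;  -3.88 -0.84 -0.09 -0.000 0.000 0.060;  -3.92 -0.61 -0.09 -0.000 0.000 0.060;  -3.95 -0.38 -0.09 -0.000 0.000 0.060
-3.97 -0.14 -0.09 -0.000 0.000 0.060;  -3.97 0.10 -0.09 -0.000 0.000 0.060;  -3.96 0.33 -0.09 -0.000 0.000 0.060;  -3.93 0.57 -0.09 -0.000 0.000 0.060;  -3.89 0.80 -0.09 -0.000 0.000 0.060
-3.84 1.03 -0.09 -0.000 0.000 0.060;  -3.77 1.26 -0.09 -0.000 0.000 0.060;
```

>>> step_arm:
  increments: "-3.2 -2.3 -0.1 0 0 0.06; -3.3 -2.2 -0.1 0 0 0.06; -3.5 -1.9 -0.1 0 0 0.06; -3.6 -1.7 -0.1 0 0 0.06; -3.7 -1.5 -0.1 0 0 0.06"
  claw: -1

```text
time: 0.65
tool_pos: [0.3304, 0.3223, 0.2102]
ee_rot: [-3.141, 0.0, 2.4]
wrist_force: [0.7, -0.1, 0.1]
width: 0.094
```

>>> step_arm:
  increments: "-3.8 -1.3 -0.1 0 0 0.06; -3.8 -1.1 -0.1 0 0 0.06; -3.9 -0.8 -0.1 0 0 0.06; -3.9 -0.6 -0.1 0 0 0.06; -4 -0.4 -0.1 0 0 0.06"

```text
time: 1.15
tool_pos: [0.4255, 0.1472, 0.2153]
ee_rot: [3.142, -0.0, 2.099]
wrist_force: [0.5, -0.0, 0.4]
width: 0.0937
```

>>> step_arm:
  increments: "-4 -0.1 -0.1 0 0 0.06; -4 0.1 -0.1 0 0 0.06; -4 0.3 -0.1 0 0 0.06; -3.9 0.6 -0.1 0 0 0.06; -3.9 0.8 -0.1 0 0 0.06"

```text
time: 1.65
tool_pos: [0.5206, -0.0281, 0.2202]
ee_rot: [-3.141, -0.0, 1.799]
wrist_force: [0.1, 0.9, 0.0]
width: 0.0942
```

>>> step_arm:
  increments: "-3.8 1 -0.1 0 0 0.06; -3.8 1.3 -0.1 0 0 0.06; 0 0 0 0 0 0; 0 0 0 0 0 0"

```text
time: 2.05
tool_pos: [0.5578, -0.0969, 0.2215]
ee_rot: [-3.14, -0.001, 1.681]
wrist_force: [-0.6, 0.5, -0.6]
width: 0.0938
```

Run:
```python
from h import *
import json
o=get_obs();im=snapshot("wrist");cv2.imwrite("pics/w1.png",im[...,::-1])
json.dump({k:np.asarray(v).tolist() for k,v in o.items()},open("w1.json","w"))
print(o["time"],o["tool_pos"],o["ee_rot"],o["joint_positions"],o["wrist_force"])
```

```text
2.05 [ 0.55776851 -0.09693292  0.22147671] [-3.13977810e+00 -1.34746592e-03  1.68075412e+00] [-2.72569587e-01  1.22499378e-01  1.30074088e+00  5.79244541e-04
  1.72053874e+00 -3.82442817e-01] [-0.57247088  0.45782708 -0.59953265]
```

View pics/w1.png

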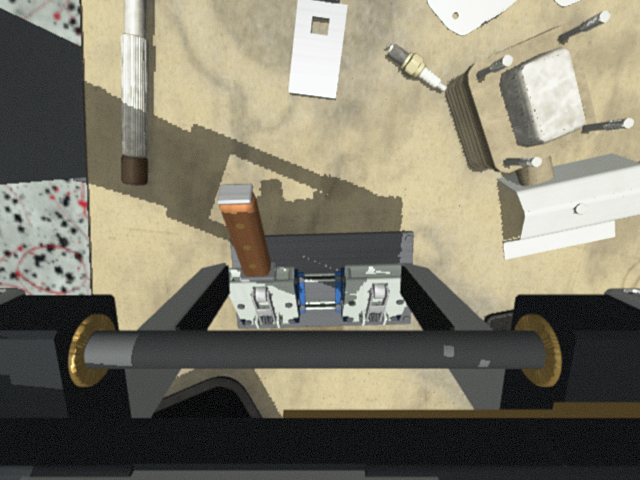

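The wrist view shows the rack at columns 230–410. The wooden handle's end is at (236,195), the full pocket's catch at (262,297), and the empty pocket's catch at (380,297). The scraper's blade and window are at (319,45).

Run:
```python
from h import *
im=cv2.imread("pics/w1.png")[222:332,215:425]
cv2.imwrite("pics/w1c.png",cv2.resize(im,None,fx=3.8,fy=3.8,interpolation=cv2.INTER_CUBIC))
```

```text
(no output)
```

View pics/w1c.png

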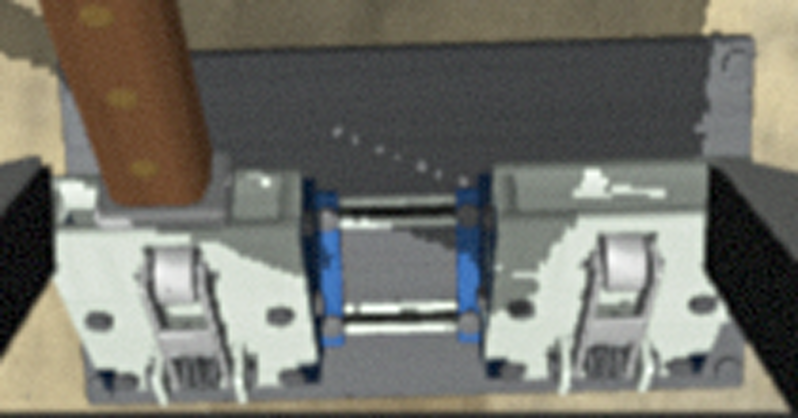

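>>> step_arm:
  increments: "2.4 1.9 0.5 0 0 0; 2.3 1.8 0.5 0 0 0; 2.3 1.8 1 0 0 0; 0 0 0 0 0 0; 0 0 0 0 0 0"

```text
time: 2.6
tool_pos: [0.6041, -0.0193, 0.2024]
ee_rot: [-3.141, 0.0, 1.685]
wrist_force: [-0.0, 0.1, -0.2]
width: 0.0943
```

Run:
```python
from h import *
import json
o=get_obs();im=snapshot("wrist");cv2.imwrite("pics/w2.png",im[...,::-1])
json.dump({k:np.asarray(v).tolist() for k,v in o.items()},open("w2.json","w"))
print(o["time"],o["tool_pos"],o["ee_rot"],o["joint_positions"])
C=cam("wrist",o)
for p in [(.61,-.1,.086),(.5,-.1,.086),(.68,-.1,0),(.46,-.13,0),(.47,-.25,0),(.68,-.22,0)]: print(p,proj(C,p).round())
c=im[180:340,150:420];cv2.imwrite("pics/w2c.png",cv2.resize(c,None,fx=2.9,fy=2.9,interpolation=cv2.INTER_CUBIC)[...,::-1])
```

```text
2.6 [ 0.604145   -0.01930343  0.20235823] [-3.14056765e+00  8.79542702e-05  1.68482745e+00] [-1.25525009e-01  2.10408264e-01  1.23755700e+00 -3.31181485e-04
  1.69460225e+00 -2.39596821e-01]
(0.61, -0.1, 0.086) [311. 318.]
(0.5, -0.1, 0.086) [193. 305.]
(0.68, -0.1, 0) [371. 291.]
(0.46, -0.13, 0) [183. 295.]
(0.47, -0.25, 0) [189. 384.]
(0.68, -0.22, 0) [357. 380.]
```

View pics/w2c.png

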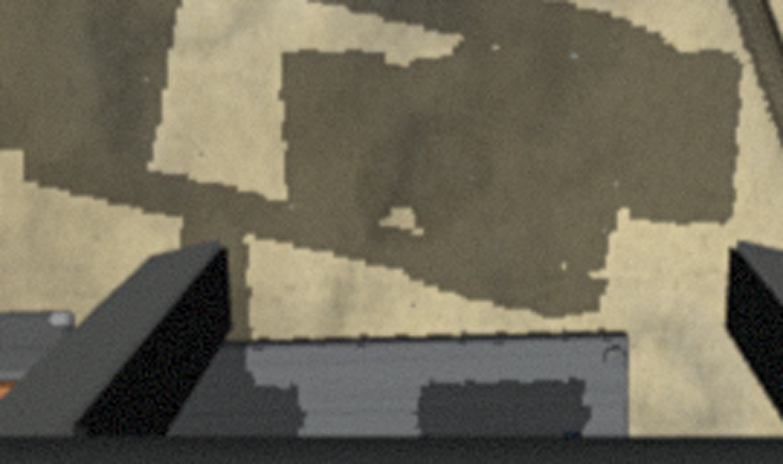

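This crop shows only the front edge of the plate; I backed off too far, so I'm moving in again above the empty pocket.

>>> step_arm:
  increments: "-2.7 -0.3 -1.3 0 0 0; -2.7 -0.3 -1.3 0 0 0; -2.7 -0.3 -1 0 0 0; 0 0 0 0 0 0; 0 0 0 0 0 0"

```text
time: 3.15
tool_pos: [0.6045, -0.1032, 0.2394]
ee_rot: [3.14, 0.0, 1.68]
wrist_force: [-0.5, 0.2, 0.6]
width: 0.0939
```

Run:
```python
from h import *
import json
o=get_obs();im=snapshot("wrist");cv2.imwrite("pics/w3.png",im[...,::-1])
json.dump({k:np.asarray(v).tolist() for k,v in o.items()},open("w3.json","w"))
print(o["time"],o["tool_pos"],o["ee_rot"],o["joint_positions"])
c=im[220:335,170:380];cv2.imwrite("pics/w3c.png",cv2.resize(c,None,fx=3.8,fy=3.8,interpolation=cv2.INTER_CUBIC)[...,::-1])
```

```text
3.15 [ 0.604511   -0.10316111  0.23940227] [3.14018270e+00 3.56599351e-06 1.67987864e+00] [-2.61742080e-01  2.25311941e-01  1.14708603e+00  5.17641256e-04
  1.76787924e+00 -3.70722705e-01]
```

View pics/w3c.png

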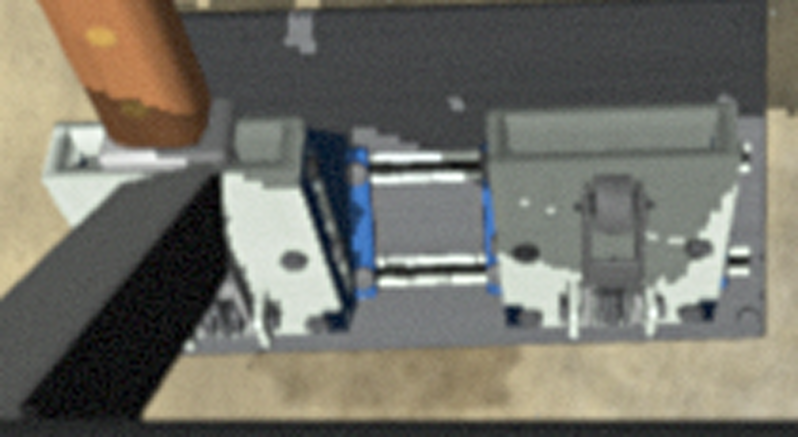

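The crop shows the empty pocket's mouth face between about (487,108) and (735,155), and its roller at (614,207). In full-image pixels the mouth centre is near (330.5,254) and the roller near (331.5,274.5).

Run:
```python
from h import *
import json
def L(n):
    o={k:np.array(v) for k,v in json.load(open(n)).items()};return cam("wrist",o)
C1,C3=L("w1.json"),L("w3.json")
g3=lambda x,y:(170+x/3.8-.5+.13,220+y/3.8-.37); g1=lambda x,y:(215+x/3.8-.37,222+y/3.8-.37)
print("plate w3 back R, back-L?",onz(C3,g3(766,0),.008),onz(C3,g3(765,335),.008))
for nm,C,g,pts in [("w3",C3,g3,[(751-0,38)] and [(766,335),(190,350)]),("w1",C1,g1,[(752,37),(742,383),(90,400),(62,58)])]:
    for p in pts: print(nm,"plate",p,onz(C,g(*p),.008).round(4))
for p in [(487,108),(735,102),(490,155),(728,150),(610,130)]: print("w3 mouth",p,onz(C3,g3(*p),.086).round(4))
for p in [(490,165),(705,160),(490,210),(305,172),(57,180),(57,222),(305,222)]: print("w1 mouth",p,onz(C1,g1(*p),.086).round(4))
print("rollers",onz(C3,g3(614,207),.079).round(4),onz(C1,g1(626,258),.079).round(4),onz(C1,g1(177,272),.079).round(4))
print(tri(C3,g3(614,207),C1,g1(626,258)), tri(C3,g3(487,108),C1,g1(490,165)))
# scraper in w1: blade corners
```

```text
plate w3 back R, back-L? [ 0.67370804 -0.1044733   0.008     ] [ 0.69001663 -0.21819952  0.008     ]
w3 plate (766, 335) [ 0.6904 -0.2182  0.008 ]
w3 plate (190, 350) [ 0.4972 -0.2446  0.008 ]
w1 plate (752, 37) [ 0.6727 -0.1035  0.008 ]
w1 plate (742, 383) [ 0.6893 -0.2177  0.008 ]
w1 plate (90, 400) [ 0.4782 -0.2472  0.008 ]
w1 plate (62, 58) [ 0.4629 -0.1333  0.008 ]
w3 mouth (487, 108) [ 0.5905 -0.1284  0.086 ]
w3 mouth (735, 102) [ 0.655  -0.1198  0.086 ]
w3 mouth (490, 155) [ 0.5926 -0.1411  0.086 ]
w3 mouth (728, 150) [ 0.655 -0.133  0.086]
w3 mouth (610, 130) [ 0.6233 -0.1309  0.086 ]
w1 mouth (490, 165) [ 0.5888 -0.1291  0.086 ]
w1 mouth (705, 160) [ 0.6422 -0.1219  0.086 ]
w1 mouth (490, 210) [ 0.5903 -0.141   0.086 ]
w1 mouth (305, 172) [ 0.5428 -0.1361  0.086 ]
w1 mouth (57, 180) [ 0.4809 -0.145   0.086 ]
w1 mouth (57, 222) [ 0.4815 -0.1562  0.086 ]
w1 mouth (305, 222) [ 0.5441 -0.1493  0.086 ]
rollers [ 0.6275 -0.1543  0.079 ] [ 0.6281 -0.1526  0.079 ] [ 0.5119 -0.1693  0.079 ]
(array([ 0.62749523, -0.15266034,  0.08125417]), np.float64(0.001777502916437907)) (array([ 0.59017294, -0.13178176,  0.0754917 ]), np.float64(0.00112199050185148))
```

```bash
cat >> h.py <<'E'
YR=.140
M=np.array([.6238,-.1310,.086])
def slot(yr=None,th=np.radians(40)):
    yr=YR if yr is None else yr
    sy=np.array([np.cos(yr),np.sin(yr),0]);h=np.array([np.sin(yr),-np.cos(yr),0])
    sx=h*np.cos(th)-np.array([0,0,np.sin(th)]);return np.c_[sx,sy,np.cross(sx,sy)]
def toolR(S): return np.c_[-S[:,0],S[:,1],-S[:,2]]
E
python3 - <<'E'
import bench; print([k for k in dir(bench) if not k.startswith("__")], getattr(bench,"hold_point_z",None))
from h import *
Rt=toolR(slot()); o=get_obs()
plan(o["tool_pos"],Rt)
o2=dict(o,ee_rot=R.from_matrix(Rt).as_euler("xyz"))
plan([.607,-.009,.23],Rt,o=o2)
E
```

```text
['IKError', 'calibration', 'close_job', 'get_obs', 'hold_point_z', 'snapshot'] 0.0188
0.00 0.00 0.00 0.002 0.116 -0.005;  0.00 0.00 0.00 0.002 0.116 -0.005;  0.00 0.00 0.00 0.002 0.116 -0.005;  0.00 0.00 0.00 0.002 0.116 -0.005;  0.00 0.00 0.00 0.002 0.116 -0.005
0.00 0.00 0.00 0.002 0.116 -0.005;  
2.16 0.52 2.20 0.000 0.000 -0.000;  2.16 0.52 2.20 0.000 0.000 -0.000;  2.16 0.52 2.20 0.000 0.000 -0.000;
```

>>> step_arm:
  increments: "0 0 0 0 0.116 -0.005; 0 0 0 0 0.116 -0.005; 0 0 0 0 0.116 -0.005; 0 0 0 0 0.116 -0.005; 0 0 0 0 0.116 -0.005"

```text
time: 3.7
tool_pos: [0.6048, -0.1013, 0.2391]
ee_rot: [3.132, -0.584, 1.712]
wrist_force: [0.8, 0.3, -0.5]
width: 0.0939
```

>>> step_arm:
  increments: "0 0 0 0 0.116 -0.005; 2.2 0.5 2.2 0 0 0; 2.2 0.5 2.2 0 0 0; 2.2 0.5 2.2 0 0 0; 0 0 0 0 0 0"

```text
time: 4.2
tool_pos: [0.606, -0.0035, 0.2301]
ee_rot: [3.13, -0.698, 1.723]
wrist_force: [-0.4, -0.3, 0.2]
width: 0.0939
```

Run:
```python
from h import *
o=get_obs();print(o["time"],o["tool_pos"],o["ee_rot"],o["joint_positions"].round(3), R.from_matrix(toolR(slot())).as_euler("xyz"))
plan([.542,.176,.15],R.from_euler("xyz",[np.pi,0,np.pi/2]))
```

```text
4.2 [ 0.6059764  -0.00347425  0.23005341] [ 3.12973341 -0.69803338  1.72276527] [-0.427  0.383  1.127  0.632  1.968 -0.424] [ 3.14159265 -0.6981317   1.71079633]
1.53 -0.64 3.02 -0.007 -0.116 0.024;  1.86 -0.70 2.82 -0.007 -0.116 0.024;  2.15 -0.76 2.58 -0.007 -0.116 0.024;  2.42 -0.83 2.31 -0.007 -0.116 0.024;  2.65 -0.91 2.01 -0.007 -0.116 0.024
2.84 -0.99 1.68 -0.007 -0.116 0.024;
```

>>> step_arm:
  increments: "1.5 -0.6 3 -0.007 -0.116 0.024; 1.9 -0.7 2.8 -0.007 -0.116 0.024; 2.2 -0.8 2.6 -0.007 -0.116 0.024; 2.4 -0.8 2.3 -0.007 -0.116 0.024; 2.7 -0.9 2 -0.007 -0.116 0.024"

```text
time: 4.7
tool_pos: [0.5546, 0.1432, 0.1645]
ee_rot: [-3.14, -0.111, 1.586]
wrist_force: [-0.0, 0.3, 0.9]
width: 0.094
```

>>> step_arm:
  increments: "2.8 -1 1.7 -0.007 -0.116 0.024; 0 0 0 0 0 0; 0 0 0 0 0 0"

```text
time: 5.0
tool_pos: [0.5432, 0.1744, 0.1497]
ee_rot: [-3.141, 0.001, 1.568]
wrist_force: [0.4, -0.7, -0.9]
width: 0.0938
```

Run:
```python
from h import *
o=get_obs();im=snapshot("wrist");cv2.imwrite("pics/w4.png",im[...,::-1]);C=cam("wrist",o)
print(o["time"],o["tool_pos"],o["ee_rot"])
for r in redrects(im):
    b=cv2.boxPoints(r);P=np.array([onz(C,p,.020) for p in b]);print(np.round(r[0],1),r[1],P.mean(0).round(4),P[:,:2].round(4).tolist())
```

```text
5.0 [0.54323317 0.17435402 0.14970511] [-3.14089473e+00  8.74020399e-04  1.56817033e+00]
[313.5 223. ] (104.0, 27.0) [0.5421 0.1789 0.02  ] [[0.5305, 0.2271], [0.5542, 0.227], [0.5547, 0.1306], [0.5292, 0.1307]]
[252.4  12. ] (47.43549728393555, 23.534835815429688) [0.4942 0.3518 0.02  ] [[0.4756, 0.3603], [0.4908, 0.3702], [0.5128, 0.3436], [0.4974, 0.3332]]
```

View pics/w4.png

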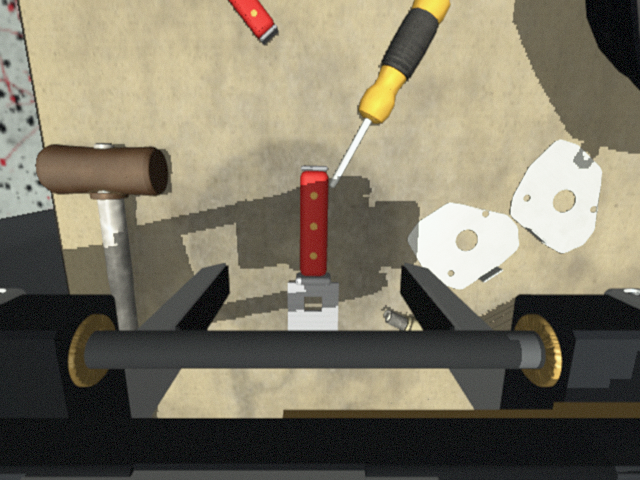

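The wrist view shows the handle at (313,223) parallel to the fingers' plane. The screwdriver tip at (332,185) is about 28 mm clear of the finger sweep, and the spark plug is at (395,320). Now grasping.

>>> step_arm:
  increments: "0.3 -0.1 3.5 0 0 0; 0 0 3.5 0 0 0; 0 0 3.5 0 0 0; 0 0 2.5 0 0 0; 0 0 1 0 0 0"

```text
time: 5.55
tool_pos: [0.5425, 0.1717, 0.0072]
ee_rot: [-3.137, 0.002, 1.558]
wrist_force: [-0.1, -0.1, 0.5]
width: 0.094
```

>>> step_arm:
  increments: "0 0 0.6 0 0 0; 0 0 0 0 0 0"

```text
time: 5.75
tool_pos: [0.5445, 0.1738, 0.0047]
ee_rot: [3.14, 0.0, 1.561]
wrist_force: [0.1, -1.1, -0.8]
width: 0.0942
```

>>> step_arm:
  increments: "0.2 -0.1 0 0 0 0; 0 0 0 0 0 0; 0 0 0 0 0 0; 0 0 0 0 0 0; 0 0 0 0 0 0"
  claw: 1

```text
time: 6.25
tool_pos: [0.5428, 0.1772, 0.0046]
ee_rot: [3.14, 0.0, 1.563]
wrist_force: [-0.3, 0.9, 0.3]
width: 0.0575
```

>>> step_arm:
  increments: "0 0 0 0 0 0; 0 0 0 0 0 0; 0 0 0 0 0 0"

```text
time: 6.55
tool_pos: [0.5426, 0.177, 0.0042]
ee_rot: [3.141, 0.001, 1.563]
wrist_force: [-0.4, 0.6, -0.8]
width: 0.0335
```

Run:
```python
from h import *
for i in range(6):
    o=get_obs();print(o["time"],o["tool_pos"].round(4),o["ee_rot"].round(4),o["joint_positions"].round(4),o["width"].round(4),o["wrist_force"].round(1))
    snapshot("scene")
```

```text
Traceback (most recent call last):
AttributeError: 'float' object has no attribute 'round'
```

>>> step_arm:
  increments: "0 0 0 0 0 0; 0 0 0 0 0 0; 0 0 0 0 0 0; 0 0 0 0 0 0"

```text
time: 6.95
tool_pos: [0.5426, 0.177, 0.0042]
ee_rot: [3.141, 0.001, 1.563]
wrist_force: [-0.6, 0.3, 0.4]
width: 0.0257
```

Run:
```python
from h import *
for i in range(5):
    o=get_obs();print(o["time"],o["tool_pos"].round(4),o["ee_rot"].round(4),o["joint_positions"].round(4),round(o["width"],4),o["wrist_force"].round(1))
    snapshot("scene")
```

```text
6.95 [0.5426 0.177  0.0042] [3.1412e+00 5.0000e-04 1.5627e+00] [ 2.1630e-01  2.5640e-01  1.5882e+00 -6.0000e-04  1.2967e+00  2.2460e-01] 0.0257 [-0.6  0.3  0.4]
7.0 [0.5426 0.177  0.0042] [3.1412e+00 5.0000e-04 1.5628e+00] [ 2.1630e-01  2.5640e-01  1.5882e+00 -6.0000e-04  1.2967e+00  2.2460e-01] 0.0258 [-1.   0.2  0.2]
7.05 [0.5426 0.177  0.0042] [3.1412e+00 5.0000e-04 1.5628e+00] [ 2.1630e-01  2.5650e-01  1.5882e+00 -6.0000e-04  1.2967e+00  2.2450e-01] 0.0257 [-0.8 -0.4  0.1]
7.1 [0.5426 0.177  0.0042] [3.1412e+00 5.0000e-04 1.5628e+00] [ 2.1640e-01  2.5640e-01  1.5882e+00 -6.0000e-04  1.2967e+00  2.2460e-01] 0.026 [-0.4  0.7  0.8]
7.15 [0.5426 0.177  0.0042] [3.1411e+00 5.0000e-04 1.5627e+00] [ 2.1630e-01  2.5640e-01  1.5882e+00 -6.0000e-04  1.2967e+00  2.2450e-01] 0.0253 [-0.4 -0.1 -0. ]
```

>>> step_arm:
  increments: "0 0 -1 0 0 0; 0 0 -2 0 0 0; 0 0 -3 0 0 0; 0 0 -4 0 0 0; 0 0 -4 0 0 0"

```text
time: 7.7
tool_pos: [0.5419, 0.1769, 0.1453]
ee_rot: [-3.141, 0.001, 1.563]
wrist_force: [0.4, -0.1, -1.9]
width: 0.0256
```

>>> step_arm:
  increments: "0 0 -4 0 0 0; 0 0 -3 0 0 0; 0 0 0 0 0 0; 0 0 0 0 0 0; 0 0 0 0 0 0"

```text
time: 8.2
tool_pos: [0.5413, 0.1768, 0.2112]
ee_rot: [-3.137, 0.002, 1.563]
wrist_force: [-0.5, 0.7, -2.2]
width: 0.0258
```

Run:
```python
from h import *
o=get_obs();im=snapshot("wrist");cv2.imwrite("pics/w5.png",im[...,::-1]);C=cam("wrist",o)
t=snapshot("top");s=snapshot("scene");cv2.imwrite("pics/t5.png",t[...,::-1]);cv2.imwrite("pics/s5.png",s[...,::-1])
print(o["time"],o["tool_pos"],o["ee_rot"],o["width"],o["wrist_force"],o["wrist_torque"])
c=lambda n,p,k=3:None
y,x=0,0
CT=cam("top");CS=cam("scene")
u=proj(CT,o["tool_pos"]+[0,-.08,0]).astype(int);v=proj(CS,o["tool_pos"]+[0,-.06,0]).astype(int);print(u,v)
def crop(im,c,w,h,f): 
    a=im[max(c[1]-h,0):c[1]+h,max(c[0]-w,0):c[0]+w];return cv2.resize(a,(int(2*w*f),int(2*h*f)),interpolation=cv2.INTER_CUBIC)
A=crop(t,u,75,50,2.6);B=crop(s,v,75,50,2.6);W=cv2.resize(im[180:340,220:420],(780,int(160*3.9)))[:330]
W=cv2.resize(im[200:335,230:430],(780,336))
cv2.imwrite("pics/c5.png",np.vstack([np.hstack([A,B]),W])[...,::-1])
```

```text
8.2 [0.54125472 0.17678768 0.21117706] [-3.13720315e+00  1.66901301e-03  1.56272130e+00] 0.025802198470174936 [-0.46552733  0.6860024  -2.16655712] [-0.01683872  0.06759886  0.00793353]
[315 229] [305 197]
```

View pics/c5.png

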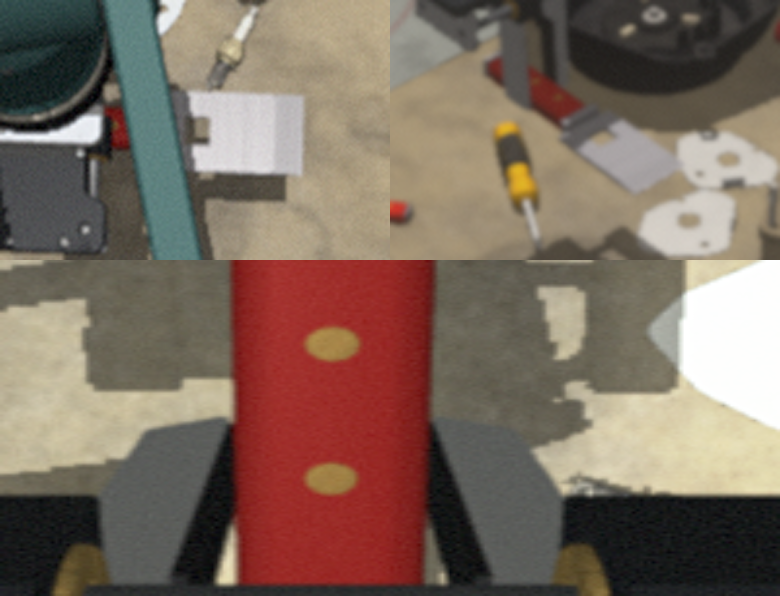

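The scraper is held, with handle edges symmetric about column 315.6 in the wrist view, and the other objects are undisturbed. Now checking for droop by triangulating the blade tip.

Run:
```python
from h import *
CT,CS=cam("top"),cam("scene")
tp=lambda x,y:(240+x/2.6-.3,179+y/2.6-.3); sp=lambda x,y:(230+(x-390)/2.6-.3,147+y/2.6-.3)
for a,b in [((303,96),(683,160)),((300,175),(640,192)),((190,91),(616,117)),((192,169),(567,147))]:
    print(tri(CT,tp(*a),CS,sp(*b)))
# table check of cams: expected proj of no-droop tip corners
S=R.from_euler("z",1.5627-np.pi)
for x,y in [(-.146,.025),(-.146,-.025)]:
    p=np.array([.5413,.1768,.217])+R.from_euler("z",1.5627).apply([x,-y,0]);print(p,proj(CT,p),proj(CS,p))
```

```text
(array([0.56276426, 0.03132914, 0.22265991]), np.float64(0.0012002465228755624))
(array([0.51595149, 0.03096969, 0.21834334]), np.float64(0.0039586034685771525))
(array([0.5623666 , 0.10265232, 0.22353989]), np.float64(0.005149838630863797))
(array([0.51285822, 0.10080494, 0.22274232]), np.float64(0.006992773244989057))
[0.56511713 0.03060238 0.217     ] [356.16695178 215.23320858] [343.82838656 210.06573899]
[0.51511877 0.03100719 0.217     ] [355.66986753 245.61765648] [324.51137358 221.52585064]
```

```bash
cat >> h.py <<'E'
def tcp(d,dy=0,dz=0,S=None):
    S=slot() if S is None else S
    return M+S@np.array([-d-.058,dy,dz-.0058])
def where(o=None):
    "scraper origin in the slot frame (mm) and attitude error (rad, slot axes)"
    o=o or get_obs();S=slot();Rt=R.from_euler("xyz",o["ee_rot"]).as_matrix()
    Rs=np.c_[-Rt[:,0],Rt[:,1],-Rt[:,2]]
    p=S.T@(o["tool_pos"]+Rs@[.058,0,.0058]-M)
    print("t",round(o["time"],2),"slot xyz mm",(p*1000).round(1),"att",R.from_matrix(S.T@Rs).as_rotvec().round(4),"F slot",(S.T@o["wrist_force"]).round(1),"w",round(o["width"],4))
E
python3 - <<'E'
from h import *
print(tcp(.11),tcp(0));plan(tcp(.11),toolR(slot()))
E
```

```text
[6.05321194e-01 1.28001238e-04 1.89545261e-01] [ 0.61707978 -0.08331244  0.11883862]
-2.94 1.09 0.37 0.008 0.116 -0.024;  -2.98 1.02 0.01 0.008 0.116 -0.024;  -2.99 0.95 -0.34 0.008 0.116 -0.024;  -2.95 0.87 -0.70 0.008 0.116 -0.024;  -2.87 0.80 -1.04 0.008 0.116 -0.024
-2.75 0.72 -1.37 0.008 0.116 -0.024;
```

>>> step_arm:
  increments: "-2.9 1.1 0.4 0.008 0.116 -0.024; -3 1 0 0.008 0.116 -0.024; -3 1 -0.3 0.008 0.116 -0.024; -3 0.9 -0.7 0.008 0.116 -0.024; -2.9 0.8 -1 0.008 0.116 -0.024"

```text
time: 8.85
tool_pos: [0.5968, 0.0278, 0.1945]
ee_rot: [-3.139, -0.584, 1.686]
wrist_force: [1.4, 0.6, -2.3]
width: 0.0258
```

>>> step_arm:
  increments: "-2.7 0.7 -1.4 0.008 0.116 -0.024; 0 0 0 0 0 0; 0 0 0 0 0 0; 0 0 0 0 0 0"

```text
time: 9.25
tool_pos: [0.6071, 0.001, 0.1919]
ee_rot: [3.135, -0.696, 1.716]
wrist_force: [-0.2, 1.0, -2.4]
width: 0.0257
```

Run:
```python
from h import *
where();plan(tcp(.11),toolR(slot()))
t=snapshot("top");s=snapshot("scene");where()
for n,i in(("top",t),("scene",s)):
    C=cam(n);S=slot()
    print(n,[proj(C,M+S@np.array(p)).round(1).tolist() for p in [(0,.033,0),(0,-.033,0),(-.022,.025,0),(-.022,-.025,0)]])
def crop(im,c,w,h,f): return cv2.resize(im[c[1]-h:c[1]+h,c[0]-w:c[0]+w],None,fx=f,fy=f,interpolation=cv2.INTER_CUBIC)
a=proj(cam("top"),M).astype(int);b=proj(cam("scene"),M).astype(int);print(a,b)
cv2.imwrite("pics/c6.png",np.hstack([crop(t,a,40,50,5),crop(s,b,40,50,5)])[...,::-1])
```

```text
t 9.25 slot xyz mm [-112.     2.1    1.6] att [ 0.0028 -0.0023  0.0042] F slot [ 0.8 -0.  -2.4] w 0.0257
-0.20 -0.18 0.15 0.003 0.002 0.004;  
t 9.35 slot xyz mm [-113.6    2.4    2.2] att [ 0.0035 -0.0036  0.007 ] F slot [ 0.9 -0.3 -2.4] w 0.0257
top [[431.1, 184.8], [436.5, 217.9], [424.9, 187.8], [429.0, 213.3]]
scene [[430.2, 276.6], [411.9, 295.5], [421.6, 270.1], [407.6, 284.3]]
[433 201] [421 285]
```

View pics/c6.png

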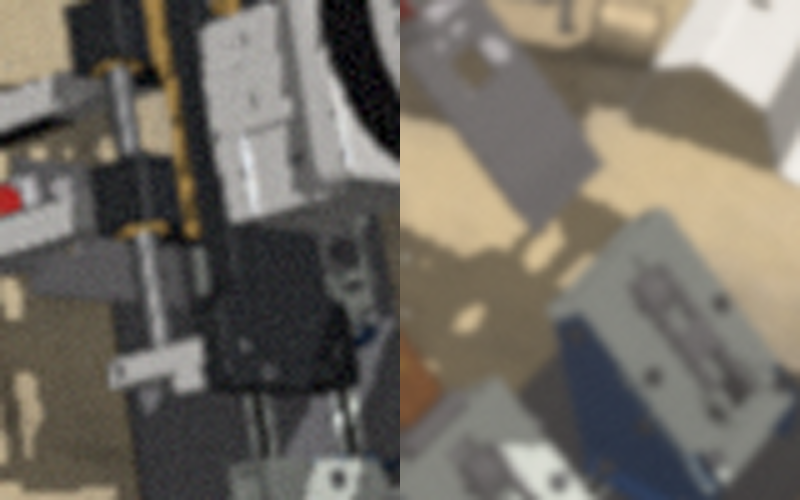

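Scene half of the crop: blade tip corners at (603,160) and (540,228), pocket upper-lip corners at (655,210) and (552,300). Comparing these with the model and correcting the pose.

Run:
```python
from h import *
C=cam("scene");S=slot()
q=lambda p:((proj(C,M+S@np.array(p))-[381,235])*5+[402.5,2.5]).round(0)
print("tip",q((-.0256,.0274,.0022)),q((-.0256,-.0226,.0022)),"lip z=+8",q((0,.033,.008)),q((0,-.033,.008)),"z=+13",q((0,.033,.013)),q((0,-.033,.013)))
where();plan(tcp(.105),toolR(slot()))
```

```text
tip [607. 166.] [537. 237.] lip z=+8 [661. 206.] [569. 301.] z=+13 [669. 202.] [577. 298.]
t 9.35 slot xyz mm [-113.6    2.4    2.2] att [ 0.0035 -0.0036  0.007 ] F slot [ 0.9 -0.3 -2.4] w 0.0257
-0.86 -0.20 0.20 0.003 0.004 0.007;
```

>>> step_arm:
  increments: "-0.9 -0.2 0.2 0.003 0.004 0.007; 0 0 0 0 0 0; 0 0 0 0 0 0"

```text
time: 9.65
tool_pos: [0.6057, -0.0051, 0.1845]
ee_rot: [-3.139, -0.7, 1.707]
wrist_force: [0.6, -0.4, -2.9]
width: 0.026
```

```bash
cat > prof.py <<'E'
from h import *
where();im=snapshot("scene");cv2.imwrite("pics/s7.png",im[...,::-1]);C=cam("scene");S=slot()
hsv=cv2.GaussianBlur(im,(3,3),0).astype(float);d=hsv[...,0]-hsv[...,2]
ys=np.arange(-.048,.0481,.003)
print("y  ",*[f"{y*1000:4.0f}" for y in ys])
for x,z in [(-.075,0),(-.06,0),(-.045,0),(-.035,0),(.008,.008),(.015,.008),(.03,.008),(.04,.008)]:
    P=np.array([proj(C,M+S@np.array([x,y,z])) for y in ys],np.float32)
    for nm,a in (("r-b",d),("g",hsv[...,1])):
        print(int(x*1000),nm,*[f"{v:4.0f}" for v in cv2.remap(a.astype(np.float32),P[:,0],P[:,1],cv2.INTER_LINEAR).ravel()])
E
python3 prof.py
```

```text
t 9.65 slot xyz mm [-102.7   -0.5   -0.6] att [-0.0003  0.0021 -0.0031] F slot [ 2.2  0.5 -1.9] w 0.026
y    -48  -45  -42  -39  -36  -33  -30  -27  -24  -21  -18  -15  -12   -9   -6   -3    0    3    6    9   12   15   18   21   24   27   30   33   36   39   42   45   48
-75 r-b   61   62   62   62   62   58   49   31   14    7    6    6    7   11   15   17   16   14   11    7    5    4    5    7   13   20   25   25   24   25   30   37   44
-75 g  189  188  188  188  186  182  167  140  119  113  112  112  112  112  110  108  108  110  116  132  148  155  145  125  109   99   93   90   86   90  102  122  143
-60 r-b   63   62   63   63   62   59   49   30   14    7    6    5    6    5    5    6    5    5    5    5    5    5    6    7   14   21   25   26   26   26   25   25   25
-60 g  190  190  190  190  189  184  166  138  117  111  112  112  113  113  112  112  113  113  113  113  113  113  113  112  107  102   97   94   92   91   92   92   92
-45 r-b   59   60   61   62   62   59   49   29   12    6    5    5    5    5    5    6    5    5    5    5    6    6    5    8   15   22  
[... 1214 characters left out ...]
5  189  191  191
30 r-b  -25  -25  -25  -25  -20  -11   -2    3    5    5    6    5    5    4    4    5    5    5    5    6    6    5    5    5    7    7   11   22   36   47   52   54   56
30 g   56   57   57   58   68   89  115  132  136  136  136  136  133  125  110  100   99  101  101   99  100  109  123  132  135  136  141  152  166  176  180  182  184
40 r-b  -26  -26  -25  -22  -14   -6    0    3    4    5    5    5    5    5    5    5    4    4    5    4    5    5    6    6    6    6   10   19   33   42   46   48   51
40 g   55   56   57   61   75   96  115  124  125  127  131  134  133  126  113  104  108  118  119  110  105  110  122  129  129  129  135  145  158  168  173  176  179
```

Profiles put the blade 50 mm wide with its centre within about 1–2 mm of the pocket's centre, inside the flare's ±3.5 mm, so I'm nudging +1 mm in y and starting the insertion slowly.

>>> step_arm:
  increments: "-0.7 0.12 -0.06 0 -0.002 0.003; 0 0 0 0 0 0; 0 0 0 0 0 0; 0 0 0 0 0 0"

```text
time: 10.1
tool_pos: [0.608, -0.0113, 0.1803]
ee_rot: [-3.136, -0.699, 1.702]
wrist_force: [-0.0, 0.0, -3.2]
width: 0.0259
```

Run:
```python
from h import *
where(); snapshot("scene"); where(); snapshot("scene"); where()
```

```text
t 10.1 slot xyz mm [-95.1   0.7   0.4] att [ 0.0002  0.0004 -0.0067] F slot [ 2.  -0.  -2.4] w 0.0259
t 10.15 slot xyz mm [-95.2   0.7   0.4] att [ 0.0001  0.0004 -0.0066] F slot [ 1.6  0.2 -2.5] w 0.0259
t 10.2 slot xyz mm [-95.3   0.7   0.4] att [ 0.0002  0.0003 -0.0065] F slot [ 0.7  1.  -1.3] w 0.0259
```

>>> step_arm:
  increments: "-0.5 0 0 0 0 -0.006; -0.5 0 0 0 0 0; -0.4 0 0 0 0 0; -0.4 0 0 0 0 0; 0 0 0 0 0 0"

```text
time: 10.7
tool_pos: [0.6097, -0.0253, 0.1679]
ee_rot: [-3.14, -0.699, 1.708]
wrist_force: [-1.0, 0.5, -2.0]
width: 0.026
```

```bash
python3 -c "
from h import *
where()"
```

```text
t 10.7 slot xyz mm [-76.3   0.7  -0. ] att [-0.0004  0.0008 -0.0019] F slot [ 0.8 -0.9 -2. ] w 0.026
```

>>> step_arm:
  increments: "-0.4 0 0 0 0 0; -0.4 0 0 0 0 0; -0.4 0 0 0 0 0; -0.4 0 0 0 0 0; 0 0 0 0 0 0"

```text
time: 11.2
tool_pos: [0.6113, -0.0351, 0.1602]
ee_rot: [3.14, -0.703, 1.714]
wrist_force: [-1.1, 5.1, 2.1]
width: 0.0258
```

```bash
python3 -c "
from h import *
where()"
```

```text
t 11.2 slot xyz mm [-63.7   1.1   0.2] att [-0.0004  0.0052  0.0022] F slot [-5.4 -0.4 -1.7] w 0.0258
```

>>> step_arm:
  increments: "-0.4 0 0 0 0 0; -0.4 0 0 0 0 0; -0.4 0 0 0 0 0; 0 0 0 0 0 0; 0 0 0 0 0 0"

```text
time: 11.7
tool_pos: [0.6128, -0.0434, 0.1532]
ee_rot: [3.138, -0.704, 1.716]
wrist_force: [-0.8, 6.4, 2.6]
width: 0.0259
```

```bash
python3 -c "
from h import *
where()"
```

```text
t 11.7 slot xyz mm [-52.7   1.5   0.2] att [0.     0.0057 0.0038] F slot [-6.6  0.1 -2.2] w 0.0259
```

>>> step_arm:
  increments: "-0.5 0 0 0 -0.002 0.002; -0.5 0 0 0 0 0; -0.5 0 0 0 0 0; -0.5 0 0 0 0 0; 0 0 0 0 0 0"

```text
time: 12.2
tool_pos: [0.6149, -0.0586, 0.1396]
ee_rot: [3.141, -0.702, 1.712]
wrist_force: [0.2, 6.0, 1.7]
width: 0.0259
```

```bash
python3 -c "
from h import *
where()"
```

```text
t 12.2 slot xyz mm [-32.3   1.4  -0.3] att [-0.0003  0.0041  0.0012] F slot [-5.6  1.  -2.5] w 0.0259
```

>>> step_arm:
  increments: "-0.5 0 0 0 0 0; -0.5 0 0 0 0 0; -0.5 0 0 0 0 0; -0.3 0 0 0 0 0; 0 0 0 0 0 0"

```text
time: 12.7
tool_pos: [0.6167, -0.0721, 0.1278]
ee_rot: [-3.142, -0.702, 1.712]
wrist_force: [-0.7, 7.6, 1.1]
width: 0.0258
```

```bash
python3 -c "
from h import *
where()"
```

```text
t 12.7 slot xyz mm [-14.3   1.2  -0.5] att [-0.0009  0.0043  0.001 ] F slot [-6.5  0.4 -4.1] w 0.0258
```

>>> step_arm:
  increments: "-0.3 0 0 0 0 0; -0.3 0 0 0 0 0; -0.3 0 0 0 0 0; 0 0 0 0 0 0; 0 0 0 0 0 0"

```text
time: 13.2
tool_pos: [0.6178, -0.0813, 0.1201]
ee_rot: [-3.139, -0.697, 1.708]
wrist_force: [0.5, 2.3, -4.3]
width: 0.0258
```

```bash
python3 -c "
from h import *
where()"
```

```text
t 13.2 slot xyz mm [-2.2  0.8 -0.2] att [-0.0003 -0.0013 -0.0024] F slot [ 1.1  0.9 -4.8] w 0.0258
```

>>> step_arm:
  increments: "-0.2 0 0 0 0 0; -0.1 0 0 0 0 0; 0 0 0 0 0 0; 0 0 0 0 0 0"

```text
time: 13.6
tool_pos: [0.618, -0.0845, 0.1187]
ee_rot: [-3.139, -0.696, 1.707]
wrist_force: [-0.4, 0.8, -2.4]
width: 0.0256
```

```bash
python3 -c "
from h import *
where()"
```

```text
t 13.6 slot xyz mm [1.1 0.6 0.9] att [ 0.0003 -0.0022 -0.003 ] F slot [ 0.9 -0.3 -2.4] w 0.0256
```

>>> step_arm:
  increments: "-0.1 0 0 0 0 0; 0 0 0 0 0 0; 0 0 0 0 0 0"

```text
time: 13.9
tool_pos: [0.618, -0.0846, 0.1187]
ee_rot: [-3.14, -0.697, 1.708]
wrist_force: [-1.8, 1.8, 0.8]
width: 0.0255
```

```bash
python3 -c "
from h import *
where()"
```

```text
t 13.9 slot xyz mm [1.2 0.6 0.8] att [-0.0001 -0.0012 -0.002 ] F slot [-2.  -1.5 -0.7] w 0.0255
```

>>> step_arm:
  increments: "-0.1 0 0 0 0 0; 0 0 0 0 0 0; 0 0 0 0 0 0"

```text
time: 14.2
tool_pos: [0.618, -0.0847, 0.1186]
ee_rot: [-3.14, -0.698, 1.709]
wrist_force: [-3.3, 4.3, 4.0]
width: 0.0257
```

```bash
python3 -c "
from h import *
where()"
```

```text
t 14.2 slot xyz mm [1.3 0.7 0.8] att [-0.0005  0.0002 -0.001 ] F slot [-6.1 -2.6  0. ] w 0.0257
```

>>> step_arm:
  increments: "-0.1 0 0 0 0 0; 0 0 0 0 0 0; 0 0 0 0 0 0"

```text
time: 14.5
tool_pos: [0.6179, -0.0847, 0.1186]
ee_rot: [-3.141, -0.7, 1.711]
wrist_force: [-3.0, 5.7, 5.6]
width: 0.026
```

```bash
python3 -c "
from h import *
where()"
```

```text
t 14.5 slot xyz mm [1.3 0.7 0.7] att [-0.0009  0.0017 -0.0001] F slot [-8.3 -2.2  0.4] w 0.026
```

>>> step_arm:
  increments: "-0.2 0 0 0 0 0; -0.1 0 0 0 0 0; 0 0 0 0 0 0; 0 0 0 0 0 0"

```text
time: 14.9
tool_pos: [0.6179, -0.0849, 0.1187]
ee_rot: [3.141, -0.704, 1.714]
wrist_force: [-5.9, 10.0, 9.1]
width: 0.0256
```

Run:
```python
from h import *
where();s=snapshot("scene");cv2.imwrite("pics/s8.png",s[...,::-1])
c=cv2.resize(s[240:370,330:480],None,fx=4.5,fy=4.5,interpolation=cv2.INTER_CUBIC)
cv2.imwrite("pics/c8.png",c[...,::-1])
```

```text
t 14.9 slot xyz mm [1.4 0.7 0.6] att [-0.002   0.0062  0.0028] F slot [-14.1  -4.4   0.1] w 0.0256
```

View pics/c8.png

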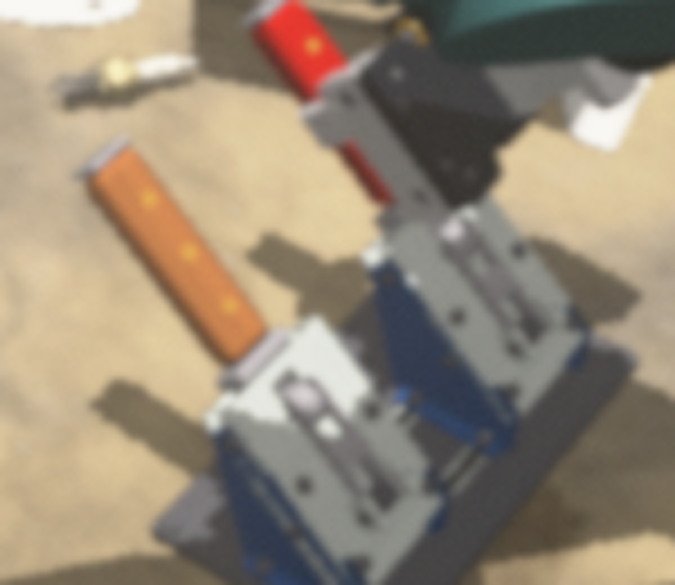

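The crop shows the collar against the mouth and the catch bar lying like the one on the full pocket; the neighbouring scraper and spark plug have not moved. Easing the push, then releasing.

>>> step_arm:
  increments: "0.3 0 0 0 0 0; 0.2 0 0 0 0 0; 0 0 0 0 0 0"

```text
time: 15.25
tool_pos: [0.6181, -0.0845, 0.1185]
ee_rot: [-3.14, -0.697, 1.708]
wrist_force: [-2.7, 3.3, 3.6]
width: 0.0257
```

>>> step_arm:
  increments: "0 0 0 0 0 0; 0 0 0 0 0 0; 0 0 0 0 0 0; 0 0 0 0 0 0; 0 0 0 0 0 0"
  claw: -0.2

```text
time: 15.75
tool_pos: [0.6182, -0.0852, 0.1178]
ee_rot: [-3.14, -0.696, 1.707]
wrist_force: [0.7, -0.2, -0.3]
width: 0.0561
```

```bash
python3 -c "
from h import *
where()"
```

```text
t 15.75 slot xyz mm [2.2 0.7 0.6] att [ 0.0005 -0.0021 -0.003 ] F slot [ 0.4  0.7 -0. ] w 0.0561
```

>>> step_arm:
  increments: "0 0 -1 0 0 0; 0 0 -2 0 0 0; 0 0 -3 0 0 0; 0 0 -3 0 0 0; 0 0 -3 0 0 0"

```text
time: 16.25
tool_pos: [0.6289, -0.1621, 0.2116]
ee_rot: [-3.14, -0.696, 1.708]
wrist_force: [0.4, -0.1, -1.0]
width: 0.0565
```

Run:
```python
from h import *
where();plan([.605,-.095,.29],R.from_euler("xyz",[np.pi,0,1.711]))
```

```text
t 16.25 slot xyz mm [  1.4   0.6 122.4] att [ 0.0006 -0.0024 -0.0024] F slot [ 0.7  0.4 -0.7] w 0.0565
1.73 -0.24 -0.26 -0.000 -0.116 -0.000;  1.69 -0.24 -0.46 -0.000 -0.116 -0.000;  1.62 -0.24 -0.65 -0.000 -0.116 -0.000;  1.54 -0.24 -0.83 -0.000 -0.116 -0.000;  1.43 -0.24 -1.00 -0.000 -0.116 -0.000
1.31 -0.24 -1.16 -0.000 -0.116 -0.000;
```

>>> step_arm:
  increments: "1.7 -0.2 -0.3 0 -0.116 0; 1.7 -0.2 -0.5 0 -0.116 0; 1.6 -0.2 -0.6 0 -0.116 0; 1.5 -0.3 -0.8 0 -0.116 0; 1.4 -0.3 -1 0 -0.116 0"
  claw: -1

```text
time: 16.75
tool_pos: [0.6093, -0.1066, 0.2774]
ee_rot: [3.14, -0.111, 1.708]
wrist_force: [0.6, 0.5, -0.1]
width: 0.0922
```

>>> step_arm:
  increments: "1.3 -0.2 -1.2 0 -0.116 0; 0 0 0 0 0 0; 0 0 0 0 0 0; 0 0 0 0 0 0; 0 0 0 0 0 0"

```text
time: 17.25
tool_pos: [0.6055, -0.0967, 0.2866]
ee_rot: [-3.137, -0.002, 1.706]
wrist_force: [-0.3, 0.9, -0.2]
width: 0.0941
```

Run:
```python
from h import *
where();im=snapshot("wrist");cv2.imwrite("pics/w9.png",im[...,::-1]);s=snapshot("scene");cv2.imwrite("pics/s9.png",s[...,::-1])
c=cv2.resize(im[180:335,180:400],None,fx=3.6,fy=3.6,interpolation=cv2.INTER_CUBIC)
cv2.imwrite("pics/c9.png",c[...,::-1])
```

```text
t 17.25 slot xyz mm [-116.1  -13.5  171.9] att [-0.0026 -0.6962 -0.0058] F slot [-0.6 -0.1 -0.8] w 0.0941
```

View pics/c9.png

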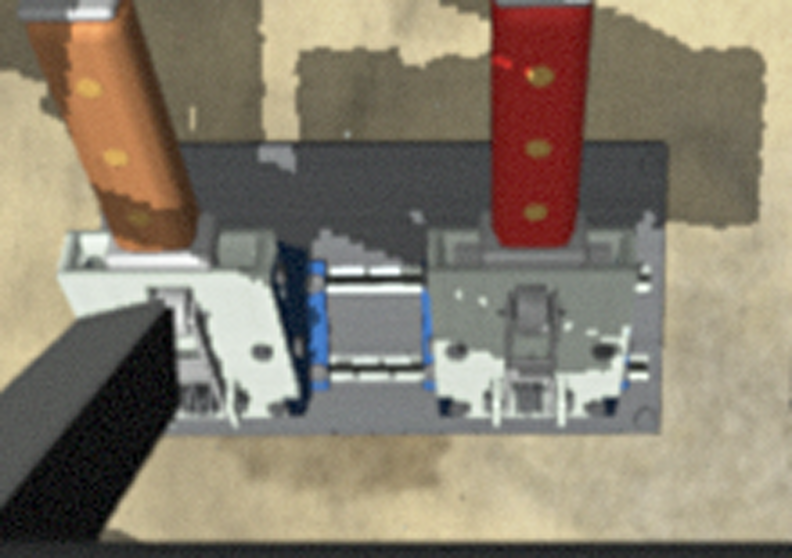

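The final view shows the red scraper's collar seated in the mouth. Its end cap is level with the wooden one's, at rows 0–10, as it should be with both standing 112 mm out, and the catch lies flat like its neighbour. Nothing is touching.

```bash
python3 -c "
from h import *
print(get_obs()['wrist_force'],get_obs()['time']);print(close_job())"
```

```text
[-0.89161365 -0.08547078 -0.08422019] 17.35
the job is handed in; nothing more can be done
None
```

The large red-handled scraper is fully home in the empty pocket and released, and the job was handed in at about 17.4 s of the 61 s allowed.

**Insertion:** I gripped the scraper by its handle and slid it in along the 40° slot. The roller resisted with about 6 N as the blade passed, and that dropped away in the last few millimetres as the window came under it. The scraper then came to a hard stop about 1 mm from where I expected the collar to seat. Pressing to about 14 N moved it no more than 0.3 mm further.

**Last checks:**
- **Seating:** the final wrist view shows the collar against the mouth and the end cap level with the wooden-handled scraper's.
- **Catch:** it lies like the one on the full pocket. I could not read the catch angle, so this rests on the force drop and the pictures.
- **Clear of the robot:** the gripper is open and well away, with the wrist force at noise level.
- **Screwdriver and spark plug:** both lay undisturbed in the picture taken just after the lift. The spark plug is also in the view taken with the scraper home. I did not look at the screwdriver again after that, but the arm never went back near it.

**Disagreements:** the scene camera put the pocket about 1–2 mm to the side of the wrist-camera estimate, so I shifted about 1 mm that way; sideways force stayed under about 1 N until the final push, where it reached about 4 N. Plate and pocket sizes measured with the wrist camera came out 1–2% small, which mattered little near the image centre.

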